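# Bolt the sample canister, bottom its cap and hold it a quarter turn off

## Robot

A 7-joint arm with a two-finger parallel gripper is mounted at the origin on a cart in front of the work surface, level with it; the furniture and walls round the work are solid. World frame = base frame: x ahead of the robot, y to its left, z up, the work surface at z = 0. Lengths are in m, angles in rad, forces in N, time in s.
With the tool pointing down it reaches from about 0.425 to 0.95 m from the base axis. Payload 4.7 kg.
Tool frame: the origin (TCP) lies between the finger pads; the fingertips stand 25 mm ahead of it and the grasp point (between the pads) lies 6 mm ahead of it; x points along the fingers, z is the direction in which the jaws open and shut, and the axes are right-handed (so a half turn about x gives the same grasp; the last joint's range is limited). The gripper opens to 85 mm and grips with 20 to 120 N. Pads are 22 mm wide; open, the fingers measure 114 mm over their backs; the gripper's body (76 mm by 85 mm) begins 54 mm behind the grasp point. The pads swing forward as they close: fully open they stand 13 mm farther back than shut.
Start: joints at [-0.029, 0.469, -0.049, 1.532, 0.024, 1.141, -0.082], TCP at [0.675, 0, 0.256] pointing down, gripper open.
Joint ranges: [-2.59, 2.59], [-0.33, 1.99], [-1.39, 1.29], [0.1, 2.45], [-1.04, 4.18], [0.21, 1.99], [-2.66, 2.66]. Speed limits (rad/s): [2.57, 2.57, 3.14, 3.14, 3.14, 3.14, 3.14].

## Interface

Orientations are given as a 3x3 rotation matrix whose columns are the frame's x, y, z axes.
In Python, from rig import * gives the robot as it stands. Calls block until the motion is done:
- movep(position, orientation): joint-space move of the TCP to a pose.
- move_l(position, attitude=None, feed=0.15, until_force=None): straight line of the TCP; attitude=None keeps the orientation; feed is the mean speed in m/s. With until_force (N) it stops when the force on the tool has changed by that much, and returns True; else False.
- move_joints(angles): joint-space move.
- command_gripper(opening, newtons=None): finger opening in m; newtons is the grip in N (None keeps the last); returns when the fingers have stopped.
- sleep(seconds).
- inverse_kinematics(position, orientation): joint angles nearest the present ones, or None.
- sense(): the state.
- camera(name): name is "scene" or "side" or "wrist"; returns (picture, depth): 400x640x3 uint8, red, green, blue; 400x640 float32, m along the optical axis (not along the pixel's ray), 0 where there is no reading.
- camera_params(name): a dict with "K" (3x3 intrinsics, pixels), "position" and "rotation" of the camera in the world; the wrist camera has in their place "tool_from_camera" (4x4, takes a point from camera to tool coordinates, whose origin is the TCP and whose axes are the tool frame's). Camera axes: x right, y down, z forward; pixel columns grow to the right and rows downward; lengths in m; the calibration is good to about 2 mm. A picture is of the moment at which its call begins: read the wrist's pose just before it. camera_params takes no time and is no camera call.
A pose or a line that the arm cannot do raises Unreachable and nothing moves.
- finish_job(): hands the job in, once; it reports no verdict.
The state is a dict: "time_s": time; "joint_pos": joint angles; "qd": joint speeds; "joint_efforts": joint torques, N m; "position": TCP position; "tcp_rot": TCP orientation; "wrist_force": force on the tool from outside, world axes, zero at the start; "ft_torque": the same for the moment, N m; "finger_gap": finger opening in m.
Only numpy, scipy, OpenCV 4.12 (cv2) and the standard library are available. Lean on these libraries where they do the work, as an engineer would, in place of code of your own. Each camera call takes 0.05 s, during which the arm holds its last target.

## Task

Slide the barrel bolt fully home into the keeper on the canister's foot, so that the canister cannot turn. Then screw the knurled cap down (clockwise seen from above) until it bottoms out, back it off a quarter turn to leave the vent open, and finish still gripping the cap there: do not let go at the end. Leave the other things on the table where they stand.

Things in the scene. Friction and masses are not known exactly. Their poses are not given: they have to be found in the camera images.
- fixture: Dark steel base plate 90 x 245 x 10 mm, screwed to the table. Origin: centre of its underside, on the table; x across the plate, y along it, z up. The canister's axis stands at y = +77.5 mm (x = 0); the bolt's rod lies along y at x = 0, 27 mm up, and goes home towards +y. Two guide brackets carry the rod, at y = -9.5 and -94.5 mm, 43 mm high, 31 mm wide. Yaw and place vary.
- bolt_grip (a point): Centre of the head of the bolt's upright grip, which rises from the rod between the two guide brackets and moves with it: head 18 mm in diameter and 24 mm tall, its top 13 mm above this point, its lower edge 11 mm below. This point is 64 mm above the table.
- bolt (a joint): Travel of the bolt in m: 0 fully home in the keeper (firm stop), up to 0.038 withdrawn; starts at 0.026 to 0.038. About 2 N of sliding friction; it stays where it is left.
- canister (a joint): Turn of the aluminium canister on its seat in rad, + counter-clockwise from above. It starts at 0, where the fork-shaped keeper (34 mm wide, 43 mm high, on its foot) faces the bolt. Unbolted, the canister turns with the cap (up to 3 rad either way); with the bolt home it is held with about 3 degrees of play.
- cap_center (a point): Centre of the round steel knurled cap on top of the canister: 54 mm in diameter, 25 mm tall (top and underside 12.5 mm from this point), short radial groove on its top. This point is 92.5 mm above the table when the cap is bottomed out and rises 5 mm per turn of unscrewing. The canister below the cap is 52 mm in diameter at most down to 33 mm above the table, so fingertips can go past the cap's lower edge.
- cap (a joint): Turn of the cap on the canister's right-hand thread in rad: 0 bottomed out (firm stop), growing as it is unscrewed (counter-clockwise from above). It starts on the thread at 1.2 to 2.6, so more than one grasp may be needed; about 0.1 N m of friction, and it stays where it is left.
- tin_center (a point): Centre of a loose moisture tin, 60 mm in diameter, 39 mm tall, on the table on the robot's side of the fixture. To be left alone.
- slice_center (a point): Centre of a loose concrete core slice, 47 mm in diameter, 31 mm tall, on the table on the far side of the fixture. To be left alone.
- weight_center (a point): Centre of a loose steel knob weight, 38 mm in diameter, 56 mm tall, at the right of the table. To be left alone.
- cube_center (a point): Centre of a loose 50 mm mortar cube at the back left of the table. To be left alone.

How it is judged:
By the outcome, as a careful person would: the job done as asked, in the order asked, and still so for the second after the job is handed in, while the arm keeps its last pose, push and grip.
It also fails if it takes over 72 s, if anything falls off the work surface, if the arm or the gripper's body presses on something with over 40 N, if the wrist force passes 120 N, or if a joint passes its speed limit or range.

## Working session

There is one attempt and no reset: what is moved stays moved. The work goes in short steps, each a Python script; the robot and the scene stay as the last script left them, time stands still between calls to the robot, and variables do not carry over. Pictures are saved under pics/ and viewed, and the job is handed in when it is done.

```bash
ls; mkdir -p pics; python3 - <<'E'
from rig import *
import cv2
s=sense();print({k:s[k] for k in("time_s","position","finger_gap")})
for n in("scene","side","wrist"):
    p,d=camera(n);cv2.imwrite(f"pics/{n}0.png",p[:,:,::-1]);print(n,camera_params(n))
    import numpy as np;np.save(f"pics/{n}0.npy",d)
E
```

```text
pics
{'time_s': 0.0, 'position': array([ 6.74444571e-01, -3.05626174e-06,  2.55256082e-01]), 'finger_gap': 0.08577868207015617}
scene {'K': array([[498.41962538,   0.        , 321.20765627],
       [  0.        , 498.41962538, 195.10325909],
       [  0.        ,   0.        ,   1.        ]]), 'position': array([-0.07774743,  0.44561559,  1.06107649]), 'rotation': array([[-0.65526918, -0.58215342,  0.48137271],
       [-0.75522378,  0.49129   , -0.43390227],
       [ 0.01610409, -0.64786691, -0.7615833 ]])}
side {'K': array([[433.79062767,   0.        , 313.84279079],
       [  0.        , 433.79062767, 192.341821  ],
       [  0.        ,   0.        ,   1.        ]]), 'position': array([0.27102684, 0.816621  , 0.79394695]), 'rotation': array([[-0.96285261, -0.15346123,  0.22218121],
       [-0.26990069,  0.57216058, -0.77445844],
       [-0.00827398, -0.8056562 , -0.59232561]])}
wrist {'K': array([[275.44276028,   0.        , 318.25377195],
       [  0.        , 275.44276028, 203.22753004],
       [  0.        ,   0.        ,   1.        ]]), 'tool_from_camera': array([[-1.15381965e-03, -2.69656897e-01,  9.62955776e-01,
        -1.16368666e-01],
       [ 3.58185813e-04, -9.62956467e-01, -2.69656661e-01,
         6.84011943e-02],
       [ 9.99999270e-01,  3.37819438e-05,  1.20766536e-03,
         5.23262997e-04],
       [ 0.00000000e+00,  0.00000000e+00,  0.00000000e+00,
         1.00000000e+00]])}
```

View pics/scene0.png

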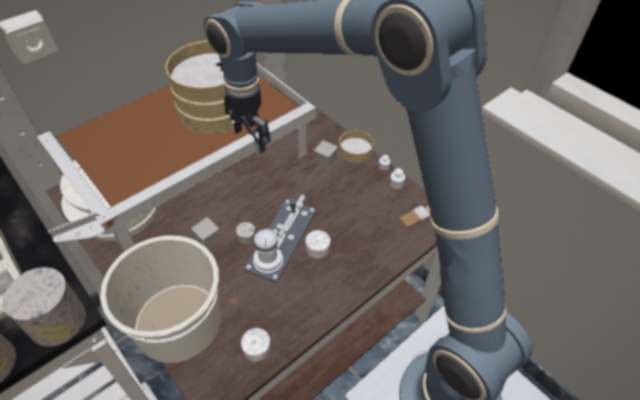

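View pics/side0.png

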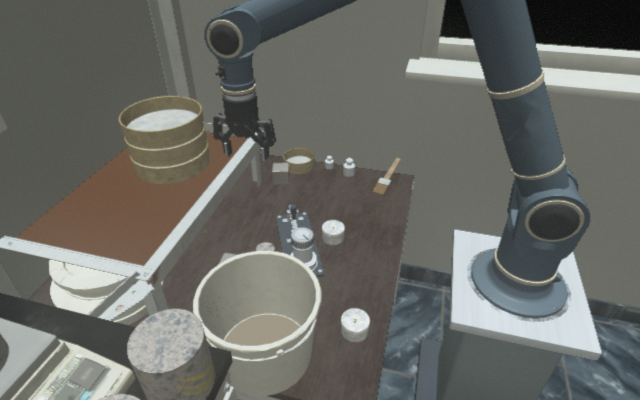

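View pics/wrist0.png

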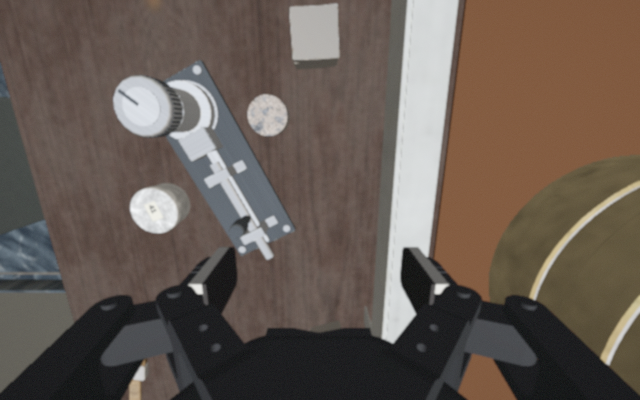

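```bash
cat > h.py <<'E'
import numpy as np, cv2
from rig import *
def cam(n,s=None):
    P=camera_params(n);K=P["K"]
    if n=="wrist":
        T=P["tool_from_camera"];R=s["tcp_rot"]@T[:3,:3];t=s["position"]+s["tcp_rot"]@T[:3,3]
    else: R=P["rotation"];t=P["position"]
    return K,R,t
def ray(c,px,z):
    K,R,t=c;d=R@np.linalg.solve(K,[px[0],px[1],1.]);return t+d*(z-t[2])/d[2]
def cloud(c,d):
    K,R,t=c;v,u=np.indices(d.shape)
    p=np.stack([(u-K[0,2])/K[0,0]*d,(v-K[1,2])/K[1,1]*d,d],-1);return p@R.T+t
def proj(c,p):
    K,R,t=c;q=K@(R.T@(np.asarray(p)-t));return q[:2]/q[2]
def shot(n,name,scale=None,crop=None):
    s=sense();p,d=camera(n);q=p[:,:,::-1]
    np.save(f"pics/{name}.npy",d);cv2.imwrite(f"pics/{name}_raw.png",q)
    if crop: q=q[crop[1]:crop[3],crop[0]:crop[2]]
    if scale: q=cv2.resize(q,None,fx=scale,fy=scale,interpolation=cv2.INTER_CUBIC)
    cv2.imwrite(f"pics/{name}.png",q);return p,d,cam(n,s)
E
python3 - <<'E'
from h import *
s=sense();print(s["tcp_rot"].round(3))
c=cam("wrist",s);d=np.load("pics/wrist0.npy");P=cloud(c,d)
for n,u,v in [("captop",140,106),("grip",242,226),("rodend",265,252),("keeper",198,143),("tin",155,209),("slice",266,115),("cube",315,30),("table",300,180),("rail",420,150),("tray",550,100),("plate",265,170)]:
    print(n,P[v,u].round(3))
print(ray(c,(140,106),.11))
im=cv2.imread("pics/wrist0.png")[40:280,80:340];cv2.imwrite("pics/wcrop.png",cv2.resize(im,None,fx=2.5,fy=2.5,interpolation=cv2.INTER_CUBIC))
Z=P[:,:,2]
for lo,hi in[(.09,.125),(.068,.085)]:
    m=(d>0)&(Z>lo)&(Z<hi);m[:, :90]=0;m[250:]=0;m[:,340:]=0
    n,l,st,ce=cv2.connectedComponentsWithStats(m.astype('uint8'))
    for i in range(1,n):
        if st[i,4]>20:
            q=P[l==i];print(lo,st[i],q.mean(0).round(4),q.min(0).round(4),q.max(0).round(4))
E
```

```text
[[-0.001 -0.     1.   ]
 [-0.     1.     0.   ]
 [-1.    -0.    -0.001]]
captop [0.513 0.086 0.106]
grip [ 0.587 -0.043  0.071]
rodend [ 0.604 -0.095  0.032]
keeper [0.534 0.049 0.041]
tin [ 0.469 -0.033  0.039]
slice [0.613 0.081 0.03 ]
cube [0.672 0.164 0.05 ]
table [ 0.65  -0.003 -0.001]
rail [0.745 0.053 0.18 ]
tray [0.849 0.087 0.152]
plate [ 0.603  0.011 -0.001]
[0.51503969 0.08575184 0.11      ]
0.09 [ 114   75   67   63 3222] [0.5174 0.0856 0.1044] [0.4869 0.0581 0.09  ] [0.5421 0.113  0.1092]
0.068 [172  89  15  44 166] [0.5359 0.0836 0.0765] [0.5264 0.0626 0.0681] [0.5408 0.1039 0.0849]
0.068 [229 223  17  16 196] [ 0.5816 -0.0473  0.0746] [ 0.5717 -0.0567  0.0681] [ 0.5893 -0.04    0.0773]
```

View pics/wcrop.png

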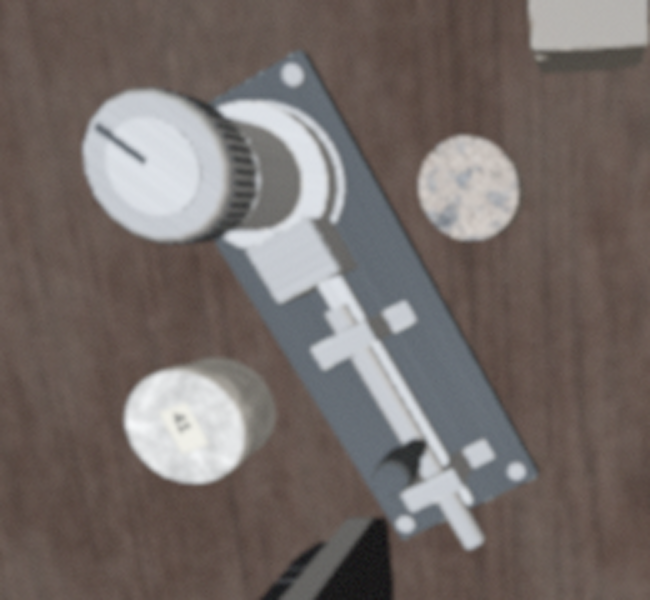

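```bash
python3 - <<'E'
from h import *
s=sense();c=cam("wrist",s);d=np.load("pics/wrist0.npy");P=cloud(c,d);Z=P[:,:,2]
g=cv2.cvtColor(cv2.imread("pics/wrist0.png"),cv2.COLOR_BGR2GRAY)
# cap top ellipse: bright pixels
m=(Z>.1045)&(Z<.112);m[:,:90]=0;m[200:]=0;m[:,300:]=0
cs,_=cv2.findContours(m.astype('uint8'),0,1);k=max(cs,key=cv2.contourArea);e=cv2.fitEllipse(k);print("ell",e,ray(c,e[0],.1065))
q=np.array([ray(c,p[0],.1065)[:2] for p in k]).astype('float32');print(cv2.minEnclosingCircle(q))
m=(Z>.071)&(Z<.09);m[:,:220]=0;m[260:]=0;m[:,260:]=0
cs,_=cv2.findContours(m.astype('uint8'),0,1);k=max(cs,key=cv2.contourArea)
q=np.array([ray(c,p[0],.077)[:2] for p in k]).astype('float32');print("grip",cv2.minEnclosingCircle(q),cv2.fitEllipse(q.reshape(-1,1,2)))
# plate mask by colour
hsv=cv2.cvtColor(cv2.imread("pics/wrist0.png"),cv2.COLOR_BGR2HSV)
for p in [(250,150),(225,205),(200,75),(150,160),(300,180)]: print(p,hsv[p[1],p[0]])
E=[(202,60.8),(294.8,230)]
a,b=[ray(c,p,.01)[:2] for p in E];v=a-b;print("edge",a,b,np.linalg.norm(v),np.degrees(np.arctan2(-v[0],v[1])))
# obstacles
for n in("scene","side"):
    cc=cam(n);Q=cloud(cc,np.load(f"pics/{n}0.npy"));H=np.zeros((14,16))-1
    ok=(np.load(f"pics/{n}0.npy")>0)
    for x,y,z in Q[ok].reshape(-1,3):
        i=int((x-.3)/.05);j=int((y+.35)/.05)
        if 0<=i<14 and 0<=j<16 and z<.6 : H[i,j]=max(H[i,j],z)
    print(n,"rows x=.3+.05i, cols y=-.35+.05j");print((H*100).round().astype(int))
E
```

```text
ell ((141.84613037109375, 105.86050415039062), (51.12832260131836, 61.086944580078125), 142.18492126464844) [0.51459982 0.08610397 0.1065    ]
((0.5148243308067322, 0.084859199821949), 0.026361675933003426)
grip ((0.5818672776222229, -0.04697795212268829), 0.009064381010830402) ((0.5818483233451843, -0.04692873731255531), (0.01665397919714451, 0.01712379977107048), 148.072265625)
(250, 150) [104  32 103]
(225, 205) [103  35 117]
(200, 75) [105  31 114]
(150, 160) [10 60 94]
(300, 180) [ 8 58 97]
edge [0.53661546 0.14330847] [ 0.64236407 -0.07192524] 0.23980892259092412 26.16580667098025
scene rows x=.3+.05i, cols y=-.35+.05j
[[   1    1    1    1    1    0    1    1    1    1    1    4    4    1
     1    0]
 [   2    1    1    1    0    1    0    1    1    1    0    4    4   18
     1    0]
 [   1    1    0    1    0    4    4    1    0    1    0   18   18   18
    18   18]
 [   6    1    0    1    1    4    4   60   11   11    1   18   18    2
  -100   18]
 [   4    1    1    0    1    1    4   60   11   11    1   18    5    3
     3   18]
 [   4    0    0    0    3    8   32   60 
[... 1252 characters left out ...]
8    2
  -100   18]
 [   4    1    0    0    3    4   60   60    3 -100 -100 -100   18   18
    18   18]
 [   4    5    5    0    0    0   59   59   56    5    5  -44 -100 -100
  -100 -100]
 [   4   18   19   19   19   19   57   57   19   19   19   19   19   19
    19   16]
 [   1    0   18   18   18   18   18   18   18   18   18   18   18   19
    20   18]
 [   0    0   17   15   31   31   31   31   15   15   16   16   16   19
    19   16]
 [-100   17   18   15   31   27   22   31   15   15   16   15   15   19
    19    9]
 [-100   18   18   31   31   27   27   31   31   15   16   16   15   19
    19    9]
 [-100 -100 -100   30   31   27   27   31   15   16   15   15   15   19
    19    8]]
```

```bash
cat >> h.py <<'E'
YAW=np.radians(26.6)
FX=np.array([np.cos(YAW),np.sin(YAW),0]);FY=np.array([-np.sin(YAW),np.cos(YAW),0])
def att(a):
    z=np.array([np.cos(a),np.sin(a),0]);x=np.array([0,0,-1.]);return np.stack([x,np.cross(z,x),z],1)
GRIP=np.array([.5818,-.0470,0]);CAP=np.array([.5147,.0855,0])
E
python3 - <<'E'
from h import *
for a in np.radians([-150,-120,-90,-60,-30,0,26.6,60,90,120,150,180]):
    q=inverse_kinematics(CAP+[0,0,.0995],att(a));print(round(np.degrees(a)),None if q is None else np.round(q,3))
command_gripper(.05)
movep(GRIP+[0,0,.15],att(YAW))
s=sense();print(s["time_s"],s["position"],s["joint_pos"].round(3),s["wrist_force"])
shot("wrist","w1")
E
```

```text
-150 [-0.6    0.45   0.451  2.061 -0.301  0.693 -2.572]
-120 [-0.513  0.436  0.338  2.056 -0.223  0.684 -2.125]
-90 [-0.42   0.426  0.22   2.051 -0.144  0.679 -1.678]
-60 [-0.338  0.422  0.115  2.046 -0.075  0.678 -1.221]
-30 [-0.253  0.421  0.01   2.041 -0.006  0.68  -0.763]
0 [-0.175  0.424 -0.088  2.036  0.057  0.684 -0.3  ]
27 [-0.106  0.429 -0.175  2.032  0.114  0.69   0.111]
60 [-0.019  0.439 -0.283  2.027  0.185  0.7    0.628]
90 [ 0.066  0.453 -0.391  2.022  0.258  0.713  1.085]
120 [ 0.147  0.471 -0.496  2.018  0.33   0.73   1.543]
150 [ 0.233  0.496 -0.609  2.013  0.41   0.754  1.994]
180 [ 0.314  0.527 -0.719  2.009  0.49   0.782  2.446]
1.2417 [ 0.58345787 -0.04671336  0.15111372] [ 0.117  0.439 -0.142  1.853  0.079  0.852  0.399] [ 0.58186591 -0.45847206  0.49778482]
```

View pics/w1.png

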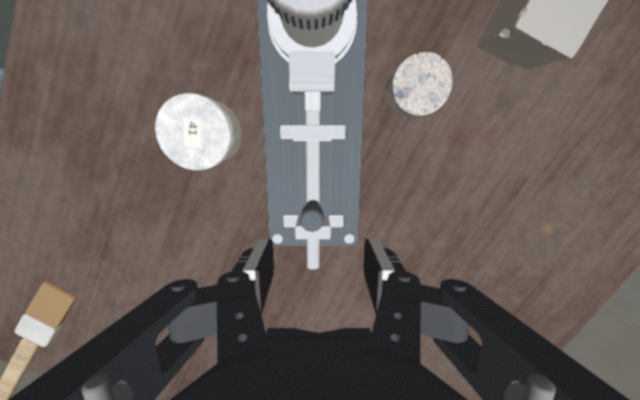

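```bash
python3 - <<'E'
from h import *
s=sense();c=cam("wrist",s);d=np.load("pics/w1.npy");P=cloud(c,d);Z=P[:,:,2]
m=(Z>.070)&(Z<.09);m[:,:280]=0;m[240:]=0;m[:,340:]=0;m[:180]=0
cs,_=cv2.findContours(m.astype('uint8'),0,1);k=max(cs,key=cv2.contourArea)
q=np.array([ray(c,p[0],.077)[:2] for p in k]).astype('float32');g,r=cv2.minEnclosingCircle(q);print("grip",g,r,Z[m].mean())
g=np.array([*g,0])
f=(g-CAP)@FX,(g-CAP)@FY;print("in fixture rel cap",f)
for v in (100,165,250):
  # rod lateral at 27+? top of rod
  print(v,[(P[v,u].round(3)) for u in (313,)])
E
```

```text
grip (0.5803253650665283, -0.04676162451505661) 0.00910259410738945 0.07561984362824303
in fixture rel cap (np.float64(-0.0005421461305691063), np.float64(-0.14764664553267048))
100 [array([0.541, 0.032, 0.015])]
165 [array([ 0.565, -0.016,  0.031])]
250 [array([ 0.601, -0.087,  0.033])]
```

```bash
python3 - <<'E'
from h import *
g=np.array([.5808,-.0468,0])
off=np.array([-.0015,-.0002,-.001]) # steady pose error seen? target vs actual
print(move_l(g+[0,0,.074],att(YAW),feed=.08,until_force=12))
s=sense();print(s["time_s"],s["position"],s["wrist_force"])
command_gripper(.0,20)
s=sense();print(s["time_s"],s["position"],s["wrist_force"],s["finger_gap"])
p=s["position"];f0=s["wrist_force"]
print(move_l(g+[0,0,.074]+FY*.048,att(YAW),feed=.03,until_force=16))
s=sense();print(s["time_s"],s["position"],(s["position"]-p)@FY,(s["position"]-p)@FX,s["wrist_force"],(s["wrist_force"]-f0)@FY,s["finger_gap"])
shot("wrist","w2")
E
```

```text
False
2.3917 [ 0.58126956 -0.04681075  0.0745148 ] [0.60295741 0.03407129 0.62507496]
2.775 [ 0.5789392  -0.04801952  0.0744981 ] [-5.83999534 -1.3038303   5.88769725] 0.016988446613529978
True
3.95 [ 0.56395121 -0.01827148  0.07453092] 0.033310343500892556 -8.161006015929414e-05 [ 0.13801531 -0.73981653  2.95029647] -2.1723932938854214 0.01727036788344366
```

View pics/w2.png

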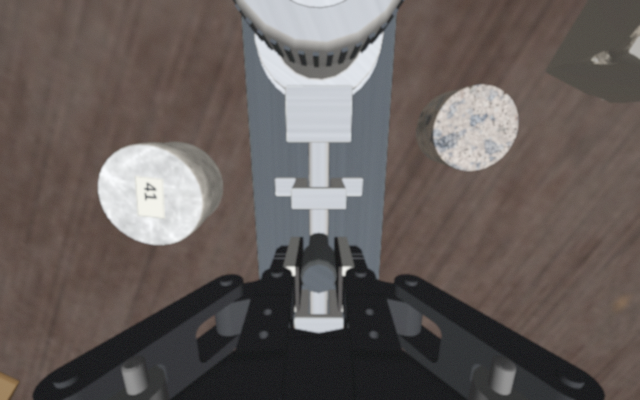

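```bash
python3 - <<'E'
from h import *
s=sense();p=s["position"]
print(move_l(p+FY*.012,att(YAW),feed=.015,until_force=18))
s=sense();print(s["time_s"],(s["position"]-p)@FY,s["wrist_force"],s["wrist_force"]@FY,s["finger_gap"])
sleep(.2)
s=sense();print(s["time_s"],(s["position"]-p)@FY,s["wrist_force"],s["wrist_force"]@FY,s["finger_gap"])
P,d,c=shot("wrist","w3",2,(220,140,420,340))
Q=cloud(c,d);Z=Q[:,:,2];m=(Z>.071)&(Z<.09);m[:,:295]=0;m[310:]=0;m[:,343:]=0;m[:200]=0
q=Q[m];print(len(q),q.mean(0))
E
```

```text
True
4.5083 5.6561331516341284e-05 [ 1.22119239 -0.28782821  0.99180601] -0.8041628016155132 0.01699257845247586
4.7083 3.902420172665541e-05 [ 1.14020489 -0.46539668  1.29521882] -0.9266735175567105 0.017089906413054842
1704 [ 0.56401133 -0.01691165  0.07804562]
```

View pics/w3.png

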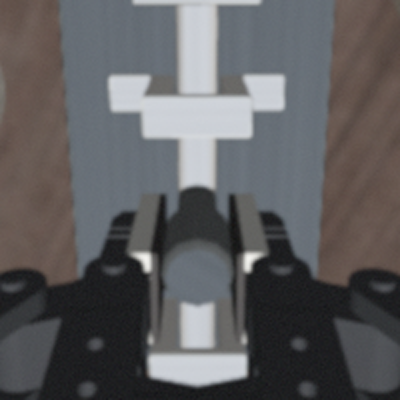

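```bash
python3 - <<'E'
from h import *
command_gripper(.05)
s=sense();p=s["position"];print(p)
move_l(p+[0,0,.1],att(YAW),feed=.15)
c0=np.array([.513,.085,0])
command_gripper(.085)
movep(c0+[0,0,.2],att(np.radians(150)))
s=sense();print(s["time_s"],s["position"],s["joint_pos"].round(3),s["wrist_force"],s["ft_torque"])
P,d,c=shot("wrist","w4")
Q=cloud(c,d);Z=Q[:,:,2]
m=(Z>.1035)&(Z<.113)&(np.hypot(Q[:,:,0]-.513,Q[:,:,1]-.085)<.04)
print("captop z",np.median(Z[m]))
cs,_=cv2.findContours(m.astype('uint8'),0,1);k=max(cs,key=cv2.contourArea)
q=np.array([ray(c,p[0],.1065)[:2] for p in k]).astype('float32');print(cv2.minEnclosingCircle(q),cv2.fitEllipse(q.reshape(-1,1,2)))
E
```

```text
[ 0.56376388 -0.01852701  0.07452932]
7.9917 [0.51310404 0.08467659 0.19996177] [ 0.286  0.35  -0.652  1.933  0.26   0.943  2.126] [ 0.68900498  0.38204052 -0.50689911] [0.0457396  0.02201564 0.00534136]
captop z 0.10580054592481367
((0.5120843648910522, 0.08491094410419464), 0.026564329862594604) ((0.5123957991600037, 0.0851796343922615), (0.051058415323495865, 0.05139585956931114), 15.276106834411621)
```

View pics/w4.png

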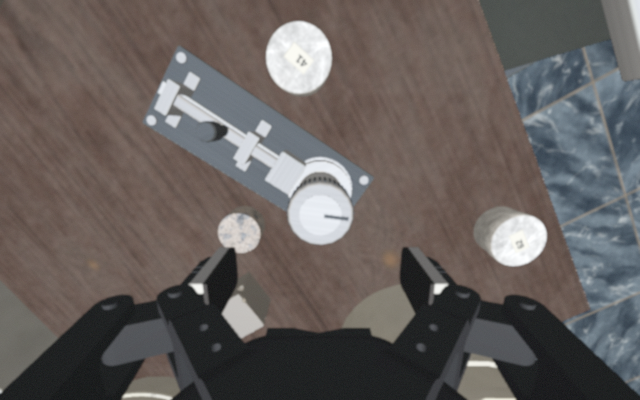

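```bash
cat >> h.py <<'E'
def ang():
    z=sense()["tcp_rot"][:,2];return np.degrees(np.arctan2(z[1],z[0]))
E
python3 - <<'E'
from h import *
c0=np.array([.5132,.085,0])
print(move_l(c0+[0,0,.098],att(np.radians(150)),feed=.1,until_force=10))
s=sense();print(s["time_s"],s["position"],s["wrist_force"])
command_gripper(0,70)
s=sense();print(s["time_s"],s["position"],s["wrist_force"],s["ft_torque"],s["finger_gap"],ang())
shot("wrist","w5")
E
```

```text
False
9.2083 [0.51368785 0.08520158 0.09857307] [-0.19179757  0.27162021 -0.47702019]
9.6167 [0.51225791 0.08579879 0.09909212] [-5.07994042  0.45711238  9.24747535] [ 0.2475319   1.19713555 -0.00735582] 0.05193397673599718 150.0114360801287
```

View pics/w5.png

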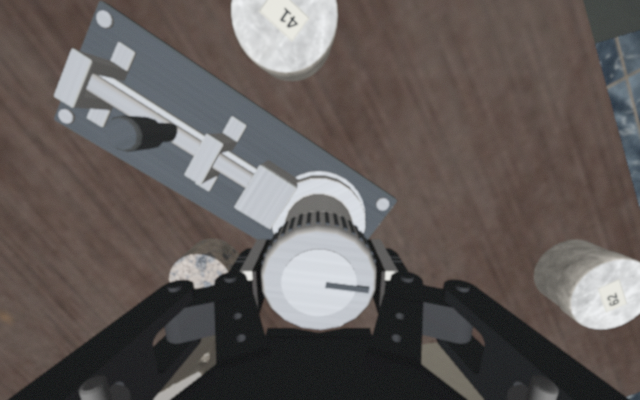

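```bash
python3 - <<'E'
from h import *
c0=np.array([.5125,.0855,.0985])
a=150.
for i in range(4):
    a-=8;movep(c0-[0,0,.005*(150-a)/360],att(np.radians(a)))
    s=sense();print(round(s["time_s"],2),a,round(ang(),2),s["wrist_force"].round(1),s["ft_torque"].round(3),s["joint_efforts"][6].round(3),s["finger_gap"].round(4))
shot("wrist","w6",2,(240,200,400,350))
E
```

```text
Traceback (most recent call last):
AttributeError: 'float' object has no attribute 'round'
```

```bash
cat >> h.py <<'E'
C0=np.array([.5125,.0855,.0985])
def turn(a,z=None):
    movep(C0-[0,0,.005*(150-a)/360],att(np.radians(a)))
    s=sense();print(round(s["time_s"],2),a,round(ang(),2),s["wrist_force"].round(1),s["ft_torque"].round(3),round(float(s["joint_efforts"][6]),3),round(s["finger_gap"],4),s["position"].round(4))
    return s
E
python3 - <<'E'
from h import *
a=142.
for i in range(4):
    a-=8;turn(a)
shot("wrist","w6",2,(240,200,400,350))
E
```

```text
10.17 134.0 134.19 [-3.3  0.4  6.9] [0.153 0.794 0.026] -0.042 0.0519 [0.5122 0.0858 0.099 ]
10.42 126.0 126.18 [-2.9 -0.3  7.3] [ 0.15   0.808 -0.019] -0.042 0.052 [0.5122 0.0858 0.0989]
10.67 118.0 118.19 [-2.9 -0.4  8.4] [ 0.122  0.746 -0.033] -0.042 0.0521 [0.5123 0.0858 0.0987]
10.92 110.0 110.19 [-3.6 -0.4  8.1] [0.147 0.716 0.008] -0.043 0.0519 [0.5123 0.0858 0.0987]
```

View pics/w6.png

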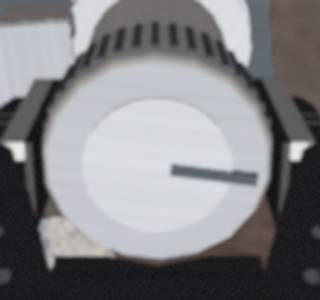

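View pics/w6_raw.png

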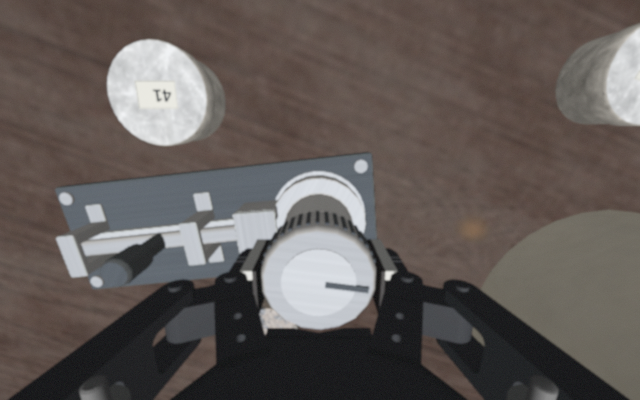

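```bash
python3 - <<'E'
from h import *
a=110.
while a>-20:
    a-=6;s=turn(a)
    e=(ang()-a)
    if e>1.2 or abs(s["ft_torque"][2])>.35 or abs(s["joint_efforts"][6])>.4: print("STOP");break
shot("wrist","w7")
E
```

```text
11.22 104.0 104.19 [-2.1 -0.7  7.5] [ 0.158  0.714 -0.001] -0.024 0.0519 [0.5123 0.0858 0.0986]
11.47 98.0 98.19 [-3.9  0.1  7.7] [0.124 0.654 0.005] -0.024 0.0519 [0.5123 0.0857 0.0985]
11.72 92.0 92.19 [-3.1  0.6  7.3] [ 0.158  0.717 -0.04 ] -0.024 0.0522 [0.5124 0.0858 0.0984]
11.97 86.0 86.19 [-3.4 -1.2  7.3] [ 0.15   0.631 -0.048] -0.024 0.0518 [0.5123 0.0857 0.0983]
12.22 80.0 80.19 [-3.2 -1.1  6.7] [0.141 0.655 0.007] -0.024 0.0519 [0.5123 0.0857 0.0982]
12.47 74.0 74.19 [-2.4 -0.3  6.9] [ 0.129  0.61  -0.034] -0.024 0.0521 [0.5124 0.0857 0.0982]
12.72 68.0 68.19 [-3.6 -0.3  7.6] [ 0.092  0.602 -0.03 ] -0.024 0.0518 [0.5124 0.0857 0.0981]
12.97 62.0 62.19 [-3.6  0.4  7.8] [ 0.101  0.619 -0.009] -0.024 0.0518 [0.5124 0.0857 0.098 ]
13.22 56.0 56.2 [-3.2 -0.6  7.2] [ 0.054  0.558 -0.011] -0.024 0.0522 [0.5123 0.0856 0.0979]
13.47 50.0 50.19 [-2.8 -0.1  7.8] [ 0.001  0.605 -0.035] -0.024 0.0516 [0.5124 0.0856 0.0979]
13.72 44.0 44.2 [-3.7 -1.2  7.5] [0.034 0.536 0.01 ] -0.024 0.0522 [0.5124 0.0856 0.0977]
13.97 38.0 38.2 [-3.9 -1.2  7.4] [ 0.048  0.572 -0.002] -0.024 0.052 [0.5124 0.0856 0.0977]
14.22 32.0 32.21 [-3.  -1.   8.4] [0.042 0.57  0.012] -0.044 0.0522 [0.5124 0.0856 0.0976]
14.47 26.0 26.66 [-3.1 -0.8  7.5] [-0.187  0.539  1.453] -1.524 0.052 [0.5124 0.0857 0.0975]
STOP
```

View pics/w7.png

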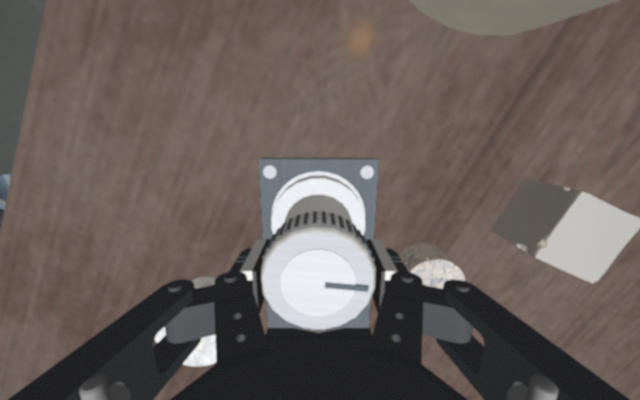

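```bash
python3 - <<'E'
from h import *
shot("scene","s7",4,(240,180,340,290));shot("side","d7",4,(250,190,350,290))
for a in (32,38,44,56,68,80,92,104,116.5): turn(a)
shot("wrist","w8")
E
```

```text
14.87 32 32.24 [-3.9  0.   7.8] [0.008 0.577 0.062] 0.002 0.0521 [0.5124 0.0856 0.0976]
15.12 38 38.23 [-2.5  0.2  6.5] [0.007 0.593 0.03 ] 0.023 0.0522 [0.5124 0.0856 0.0976]
15.37 44 44.23 [-2.2 -0.2  7.4] [0.043 0.577 0.019] 0.023 0.0522 [0.5124 0.0856 0.0977]
15.66 56 56.23 [-3.1 -0.1  7.4] [0.165 0.598 0.046] 0.035 0.0521 [0.5124 0.0857 0.0979]
15.95 68 68.22 [-3.4 -0.1  6.1] [0.166 0.635 0.036] 0.035 0.0521 [0.5124 0.0857 0.098 ]
16.24 80 80.22 [-2.4 -0.1  7.1] [0.14  0.603 0.006] 0.035 0.0523 [0.5124 0.0857 0.0982]
16.53 92 92.22 [-3.2  0.3  6.7] [0.165 0.654 0.064] 0.035 0.0519 [0.5124 0.0857 0.0984]
16.82 104 104.22 [-3.5 -0.9  7.6] [0.144 0.699 0.028] 0.035 0.0518 [0.5123 0.0858 0.0985]
17.12 116.5 116.71 [-3.3  0.8  7. ] [0.181 0.713 0.063] 0.032 0.052 [0.5123 0.0858 0.0987]
```

View pics/w8.png

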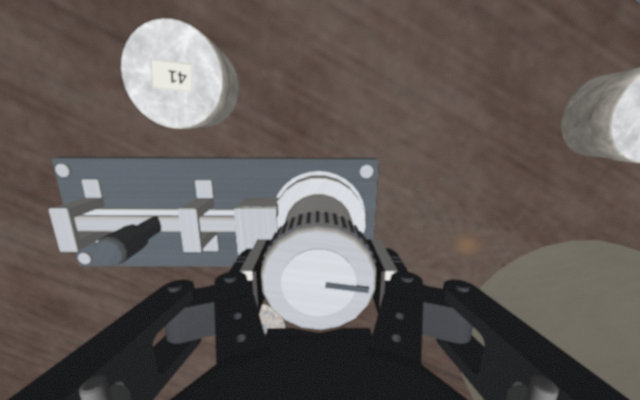

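View pics/s7.png

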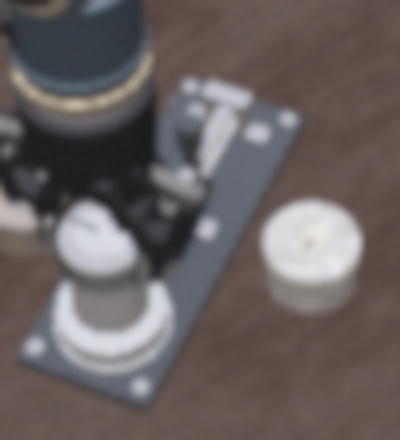

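```bash
python3 - <<'E'
from h import *
L={"w1":(26.6,[.58346,-.04671,.15111]),"w2":(26.6,[.56395,-.01827,.07453]),"w4":(150,[.5131,.08468,.19996]),"w5":(150.01,[.51226,.0858,.0991]),"w6":(110.19,[.5123,.0858,.0987]),"w8":(116.71,[.5123,.0858,.0987])}
for n,(a,p) in L.items():
    c=cam("wrist",{"tcp_rot":att(np.radians(a)),"position":np.array(p)})
    g=cv2.imread(f"pics/{n}_raw.png");ctr=np.array([.513,.085])-0.043*-1*-FY[:2]*1
    # rectify: top plane z=.043, 0.25 mm/px, in fixture axes round the keeper
    W=240;M=np.array([[.00025*1,0,-.03],[0,.00025,-.03]])
    src=[];dst=[]
    for i,j in[(0,0),(W,0),(W,W),(0,W)]:
        w=np.array([.513,.085,.043])+FX*(i*.00025-.03)+FY*(-.035-j*.00025+.03-.0)
        src.append(proj(c,w));dst.append((i,j))
    H=cv2.getPerspectiveTransform(np.float32(src),np.float32(dst))
    r=cv2.warpPerspective(g,H,(W,W),flags=cv2.INTER_CUBIC)
    cv2.putText(r,n,(3,15),0,.5,(0,0,255),1);L[n]=r
v=list(L.values());cv2.imwrite("pics/keep.png",np.vstack([np.hstack(v[:3]),np.hstack(v[3:])]))
E
```

```text
(no output)
```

View pics/keep.png

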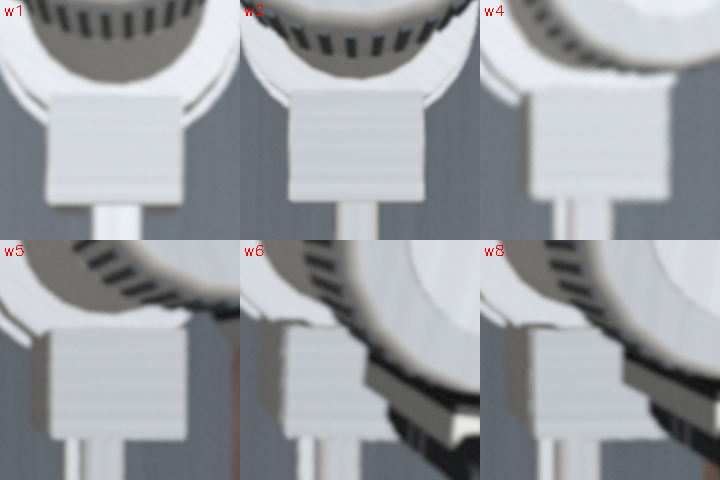

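```bash
python3 - <<'E'
import cv2,numpy as np
K=cv2.cvtColor(cv2.imread("pics/keep.png"),cv2.COLOR_BGR2GRAY).astype(float)
for n,(r,c) in {"w1":(0,0),"w2":(0,1),"w4":(0,2),"w5":(1,0),"w6":(1,1),"w8":(1,2)}.items():
    t=K[r*240:r*240+240,c*240:c*240+240]
    gx=cv2.Sobel(cv2.GaussianBlur(t,(0,0),1.5),cv2.CV_64F,1,0);gy=cv2.Sobel(cv2.GaussianBlur(t,(0,0),1.5),cv2.CV_64F,0,1)
    def cen(w): 
        w=np.clip(w,0,None);w=np.where(w>w.max()*.4,w,0);return (w*np.arange(len(w))).sum()/w.sum()
    rows=np.arange(105,190);x=np.array([38+cen(gx[v,38:60]) for v in rows])
    p=np.polyfit(rows,x,1)
    cols=np.r_[57:70,130:140] if n in("w1","w2") else np.r_[92:110] if 0 else np.arange(128,138) if n in("w5",) else np.r_[54:60,128:138]
    res=np.std(x-np.polyval(p,rows))
    print(n,"left edge slope deg",np.degrees(np.arctan(p[0])).round(2),"res px",res.round(2),"x mid",np.polyval(p,147).round(1))
E
```

```text
w1 left edge slope deg 0.91 res px 2.4 x mid 46.0
w2 left edge slope deg 0.91 res px 0.85 x mid 48.2
w4 left edge slope deg -0.09 res px 0.16 x mid 50.1
w5 left edge slope deg -0.08 res px 0.13 x mid 49.6
w6 left edge slope deg -1.0 res px 0.29 x mid 43.8
w8 left edge slope deg 1.27 res px 0.54 x mid 51.9
```

```bash
python3 - <<'E'
from h import *
turn(119.0);sleep(.5)
s=sense();print(s["time_s"],ang(),s["wrist_force"],s["finger_gap"],s["ft_torque"])
shot("wrist","w9");shot("scene","s9",4,(230,180,350,290))
for n in("w5","w6","w7","w8","w9"):
    g=cv2.cvtColor(cv2.imread(f"pics/{n}_raw.png"),cv2.COLOR_BGR2GRAY)
    m=np.zeros_like(g);r=g[272:304,320:366];m[272:304,320:366]=(r<150)
    y,x=np.nonzero(m);vx,vy,x0,y0=cv2.fitLine(np.c_[x,y].astype('float32'),2,0,.01,.01).ravel()
    print(n,len(x),np.degrees(np.arctan2(vy,vx)).round(2),x.mean().round(1),y.mean().round(1))
E
```

```text
17.43 119.0 119.21 [-2.6  0.3  7.7] [0.141 0.703 0.013] 0.009 0.0522 [0.5122 0.0858 0.0987]
17.925 119.21115540493878 [-3.46807491  0.2708351   7.32530323] 0.051888750766899326 [ 0.17530321  0.70715629 -0.00970323]
w5 215 6.3 346.8 287.1
w6 219 6.22 346.6 287.0
w7 187 4.45 346.9 286.3
w8 220 6.28 346.6 287.0
w9 217 6.22 346.6 287.0
```

View pics/w9.png

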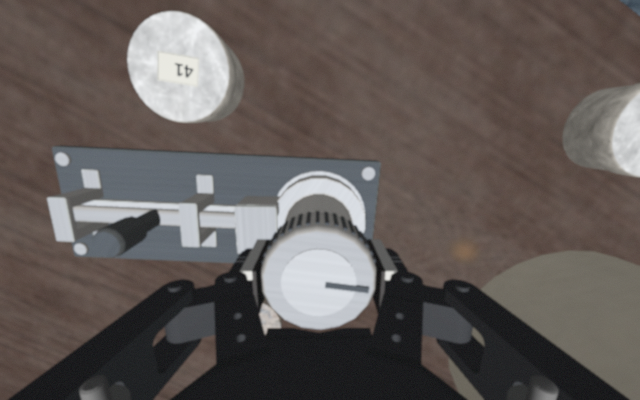

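View pics/s9.png

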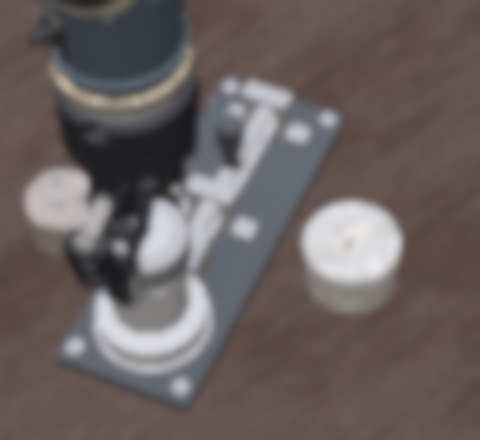

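```bash
python3 - <<'E'
from h import *
turn(120.7);sleep(.6)
s=sense();print(s["time_s"],ang(),s["wrist_force"],s["finger_gap"],s["qd"].round(4))
P,d,c=shot("wrist","w10")
finish_job()
E
```

```text
18.27 120.7 120.91 [-2.5  0.4  7.7] [0.151 0.784 0.01 ] 0.026 0.0518 [0.5123 0.0858 0.0988]
18.875 120.89774455713675 [-2.35516332 -0.05279108  7.54521591] 0.05215760737536624 [-0.0005  0.002   0.0007 -0.0002 -0.0008 -0.001  -0.0002]
the job is handed in; nothing more can be done
```

View pics/w10.png

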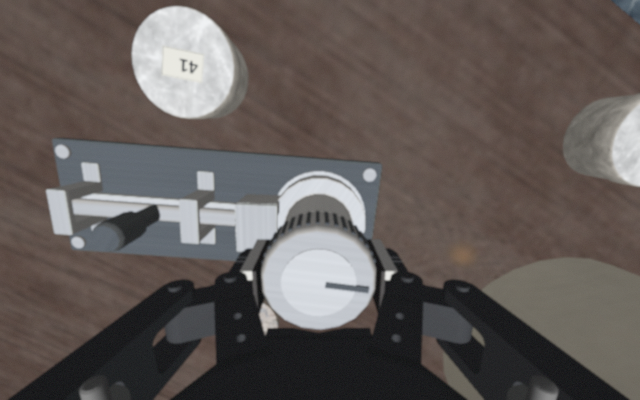

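The job is handed in at about 19 s: the bolt is home, the cap was bottomed out and backed off a quarter turn, and the gripper still holds it.

- **Bolt:** I gripped its head and slid it 33.3 mm to the stop. A second push of 18 N moved it less than 0.1 mm. The last picture shows the rod still in the keeper.
- **Cap:** I turned it about 2.1 rad clockwise in one grasp until it stopped hard, at 1.45 N m against almost no torque before that. I then turned it back 94° at the gripper, following the thread's rise. About 4° of that makes up for the pads twisting at the stop (about 1.8°) and the canister's measured play (about 2.5°). By that estimate the cap is open about 90°, give or take 2–3°.
- **Last checks:** The groove sat at the same angle between the pads before and after the turns, within 0.1°, so the cap did not slip in the grip. The finger gap at the end was 52 mm, the tool force about 8 N and the arm was still. I never touched the loose objects. The tin and what shows of the slice stand where they were, but I did not re-measure any of them.
- **What disagreed:** The finger gap read about 2 mm under the cap's 54 mm (1 mm under on the 18 mm bolt head). My camera positions were up to 2 mm off from where the grips settled. The groove angle at the stop, which gave the twist correction, came from a single picture.

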